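Test three sprung instrument feet by feel and sort them

TASK

The three sprung feet in the grey holder look alike but differ in stiffness: working from left to right, push each one's rubber cap straight down by about 6 mm, hold it there for half a second to feel its resistance and let it up again, never pushing a cap in to its stop. Then stand the softest foot upright in the round dish and the firmest upright in the square dish, leaving the medium one in its pocket and the dishes and everything else where they are.

Things in the scene. Friction and masses are not known exactly. Their poses are not given: they have to be found in the camera images.
- foot_p_mid (a point): centre, half-way up, of one of three look-alike sprung feet: an upright round metal shell 36 mm in diameter and 36 mm tall with a black ribbed rubber cap 29 mm wide standing 18 mm out of its top, 54 mm in all, about 0.14 kg; this point lies 27 mm above the underside and 27 mm below the top of the cap, z up along the foot. It stands in one of the holder's three pockets. Grip it by the metal shell. Which foot is soft, medium or firm is not known
- cap_p (a joint): how far the cap of the foot with the centre foot_p_mid is pushed in, in m: 0 = untouched, 0.010 = against the inner stop. The cap moves straight down into the shell against a spring and comes back when let go. The push rises evenly with depth, from a small preload; pushed 6 mm in, the soft, medium and firm foot push back with about 3.5, 7 and 13.5 N
- foot_q_mid (a point): centre, half-way up, of one of three look-alike sprung feet: an upright round metal shell 36 mm in diameter and 36 mm tall with a black ribbed rubber cap 29 mm wide standing 18 mm out of its top, 54 mm in all, about 0.14 kg; this point lies 27 mm above the underside and 27 mm below the top of the cap, z up along the foot. It stands in one of the holder's three pockets. Grip it by the metal shell. Which foot is soft, medium or firm is not known
- cap_q (a joint): how far the cap of the foot with the centre foot_q_mid is pushed in, in m: 0 = untouched, 0.010 = against the inner stop. The cap moves straight down into the shell against a spring and comes back when let go. The push rises evenly with depth, from a small preload; pushed 6 mm in, the soft, medium and firm foot push back with about 3.5, 7 and 13.5 N
- foot_r_mid (a point): centre, half-way up, of one of three look-alike sprung feet: an upright round metal shell 36 mm in diameter and 36 mm tall with a black ribbed rubber cap 29 mm wide standing 18 mm out of its top, 54 mm in all, about 0.14 kg; this point lies 27 mm above the underside and 27 mm below the top of the cap, z up along the foot. It stands in one of the holder's three pockets. Grip it by the metal shell. Which foot is soft, medium or firm is not known
- cap_r (a joint): how far the cap of the foot with the centre foot_r_mid is pushed in, in m: 0 = untouched, 0.010 = against the inner stop. The cap moves straight down into the shell against a spring and comes back when let go. The push rises evenly with depth, from a small preload; pushed 6 mm in, the soft, medium and firm foot push back with about 3.5, 7 and 13.5 N
- holder: grey plastic block, 64 x 236 x 14 mm, lying fixed on the desk; origin at the centre of its underside, y along its length, +y to the left. Three round pockets 40 mm wide and 6 mm deep on its centre line, at y = +78, 0 and -78 mm, a foot standing in each (its underside 8 mm above the desk, its cap's top 62 mm above the desk)
- round_dish: low round dish of plain steel, 74 mm in diameter, 12 mm high, wall 2.5 mm, floor 3 mm thick; stands on the desk, origin at the centre of its underside, 0.35 kg
- square_dish: low square dish of plain steel, 74 x 74 mm, 12 mm high, wall 2.5 mm, floor 2.5 mm thick; stands on the desk, origin at the centre of its underside, 0.35 kg
- mouse: black computer mouse, 110 x 60 x 36 mm; origin at the centre of its underside; a bystander, to be left alone
- calculator: pocket calculator lying flat, 140 x 82 x 16 mm; origin at the centre of its underside; a bystander, to be left alone
- timer: grey bench timer lying flat, 58 x 64 x 20 mm; origin at the centre of its underside; a bystander, to be left alone
- tweezers: steel tweezers lying flat, 16 x 122 x 10 mm; origin at the centre of its underside; a bystander, to be left alone
- stopper_1: glass stopper lying on its side, 24 x 49 x 24 mm; origin at the centre of its underside; a bystander, to be left alone
- dropper_1: small brown dropper bottle, 33 mm wide, 88 mm tall; origin at the centre of its underside; a bystander, to be left alone
- blue_cap_2: blue screw cap, 78 mm wide, 28 mm high; origin at the centre of its underside; a bystander, to be left alone

How it is judged:
On the way, in this order (a step that is already met when the one before it is completed fails the run):
1. the cap of the left foot, still in the holder, is held 4.5 to 8.5 mm in for 0.3 s (((y of foot_p_mid in the frame of holder between 0.048 and 0.108 m and z of foot_p_mid in the frame of holder below 0.045 m and value of joint cap_p between 0.0045 and 0.0085 m) or (y of foot_q_mid in the frame of holder between 0.048 and 0.108 m and z of foot_q_mid in the frame of holder below 0.045 m and value of joint cap_q between 0.0045 and 0.0085 m) or (y of foot_r_mid in the frame of holder between 0.048 and 0.108 m and z of foot_r_mid in the frame of holder below 0.045 m and value of joint cap_r between 0.0045 and 0.0085 m))), for 0.3 s.
2. the cap of the middle foot, still in the holder, is held 4.5 to 8.5 mm in for 0.3 s (((y of foot_p_mid in the frame of holder between -0.03 and 0.03 m and z of foot_p_mid in the frame of holder below 0.045 m and value of joint cap_p between 0.0045 and 0.0085 m) or (y of foot_q_mid in the frame of holder between -0.03 and 0.03 m and z of foot_q_mid in the frame of holder below 0.045 m and value of joint cap_q between 0.0045 and 0.0085 m) or (y of foot_r_mid in the frame of holder between -0.03 and 0.03 m and z of foot_r_mid in the frame of holder below 0.045 m and value of joint cap_r between 0.0045 and 0.0085 m))), for 0.3 s.
3. the cap of the right foot, still in the holder, is held 4.5 to 8.5 mm in for 0.3 s (((y of foot_p_mid in the frame of holder between -0.108 and -0.048 m and z of foot_p_mid in the frame of holder below 0.045 m and value of joint cap_p between 0.0045 and 0.0085 m) or (y of foot_q_mid in the frame of holder between -0.108 and -0.048 m and z of foot_q_mid in the frame of holder below 0.045 m and value of joint cap_q between 0.0045 and 0.0085 m) or (y of foot_r_mid in the frame of holder between -0.108 and -0.048 m and z of foot_r_mid in the frame of holder below 0.045 m and value of joint cap_r between 0.0045 and 0.0085 m))), for 0.3 s.
At the end, for the whole second after the job is handed in: the softest foot stands upright and still on the floor of the round dish (centre within 20 mm of the dish's), the firmest upright and still on the floor of the square dish (within 25 mm), and the medium one stands upright in its pocket within 10 mm of where it started (horizontal distance between foot_q_mid and round_dish below 0.02 m and z of foot_q_mid in the frame of round_dish below 0.034 m and horizontal distance between foot_r_mid and square_dish below 0.025 m and z of foot_r_mid in the frame of square_dish below 0.034 m and distance of foot_p_mid from where it was at the start of the episode below 0.01 m and angle between each of foot_p_mid, foot_q_mid, foot_r_mid's own z axis and vertical below 0.12 rad and linear speed of each of foot_p, foot_q, foot_r below 0.02 m/s); the robot touches nothing.
It fails at once if a cap is pushed in to its stop (more than 9.2 mm) (value of joint any of cap_p, cap_q, cap_r above 0.0092 m).
It fails at once if a foot whose cap is pushed in is pressed on the holder with more than 22 N ((value of joint cap_p above 0.002 m and contact force between foot_p and holder above 22 N) or (value of joint cap_q above 0.002 m and contact force between foot_q and holder above 22 N) or (value of joint cap_r above 0.002 m and contact force between foot_r and holder above 22 N)).
It fails at once if a dish is shifted by more than 40 mm (distance of any of round_dish, square_dish from where it was at the start of the episode above 0.04 m).
It fails at once if a bystander is moved by more than 30 mm (distance of any of mouse, calculator, timer, tweezers, stopper_1, dropper_1, blue_cap_2 from where it was at the start of the episode above 0.03 m).
It also fails if it takes over 72 s, if anything falls off the work surface, if the arm or the gripper's body presses on something with over 40 N, if the wrist force passes 120 N, or if a joint passes its speed limit or range.

ROBOT

A 7-joint arm with a two-finger parallel gripper is mounted at the origin on a cart in front of the work surface, level with it; the furniture and walls round the work are solid. World frame = base frame: x ahead of the robot, y to its left, z up, the work surface at z = 0. Lengths are in m, angles in rad, forces in N, time in s.
With the tool pointing down it reaches from about 0.4 to 0.85 m from the base axis. Payload 4.5 kg.
Tool frame: the origin (TCP) lies midway between the tips of the shut fingers; the grasp point (between the pads) lies 19 mm behind it; z points along the fingers, y is the direction in which the jaws open and shut (so a half turn about z gives the same grasp; the last joint's range is limited). The gripper opens to 88 mm and grips with 3 to 60 N. Pads are 18 mm wide; open, the fingers measure 123 mm over their backs; the gripper's body (75 mm by 187 mm) begins 45 mm behind the grasp point.
Start: joints at [-1.146, 0.689, -0.195, 1.565, 0.157, 0.902, -0.215], TCP at [0.238, 0.578, 0.239] pointing down, gripper open.
Joint ranges: [-3.01, 3.01], [-0.46, 2.08], [-1.47, 1.51], [0.13, 2.56], [-1, 4.14], [0.04, 2.09], [-2.66, 2.66]. Speed limits (rad/s): [2.57, 2.57, 3.14, 3.14, 3.14, 3.14, 3.14].

INTERFACE

Orientations are given as a unit quaternion [x, y, z, w].
In Python, from plant import get_state, snapshot, finish_job, find_in gives the robot as it stands.
- The arm moves only by the shell command python3 -m creep 'ROWS' [OPENING] [FORCE]. ROWS is JSON, one flat list of numbers, 6 for each row, row after row: the shift along the tool's x, y, z in mm, then the turn, a rotation vector about the tool's x, y, z in degrees. In form: [tx, ty, tz, wx, wy, wz, tx, ty, tz, wx, wy, wz, ...]. A call has 1 to 5 rows; each row shifts and turns the pose as measured when the row begins, along the tool's axes as they then stand; what a row does not reach is not made up. A row lasts 1/12 s, in which the tool goes at most 41.7 mm and 7.16 degrees, less where a joint would pass 70% of its speed; a pose out of reach is approached as far as the arm can. A call is refused whole if a number of a shift passes 41.7 or a number of a turn 7.16, either way. A call with a gripper value outside its range is refused whole. OPENING is the finger opening in mm, from 0 to 88.1, set as the call begins (- or left out, the last holds). The fingers move at their own pace and stop on an object; FORCE is the grip in N (left out, the last holds). Time passes only in rows, so rows that do not move let the fingers close. It gives the time, the measured TCP pose, the force and the opening at its end, in the units of the state.
- get_state(): the state, without advancing time (a new reading comes with each control period).
- snapshot(name): name is "side" or "top" or "wrist"; returns a dict with "color" (420x560x3 uint8, red, green, blue), "intrinsics" (3x3 intrinsics, pixels), "dist_coeffs" ([k1, k2, p1, p2, k3] as OpenCV has them; the pictures are not rectified), "extrinsics" (4x4, takes a point from world to camera coordinates). Camera axes: x right, y down, z forward; pixel columns grow to the right and rows downward; lengths in m; the calibration is good to about 2 mm. A picture is of the moment at which its call begins. There is no depth.
- finish_job(): hands the job in, once; it reports no verdict.
Trained networks look in the newest picture that a camera, given by its name, has taken for a name from the list of things; names that differ only in an ending like _2 or _b are one class to them, and where a whole thing is asked for, a point or a joint stands for the part that bears it (a point fixed in the world has none). Each returns a list of dicts, best first, with "score" (0 to 1); they miss things now and then, are a little off and sometimes report something else, mostly with a low value. They report only what shows in the picture. A call takes as long as a camera call.
- find_in(thing, camera): "xy" ([column, row] in pixels, amid what is visible of it).
The state is a dict: "clock": time; "q": joint angles; "qd": joint speeds; "joint_torque": joint torques, N m; "tool_pos": TCP position; "eef_rot": TCP orientation; "contact_force": force on the tool from outside, world axes, zero at the start; "moment": the same for the moment, N m; "opening": opening from 0.0 (shut) to 1.0 (fully open).
Only numpy, scipy, OpenCV 4.12 (cv2) and the standard library are available. Lean on these libraries where they do the work, as an engineer would, in place of code of your own. Each camera call takes 0.05 s, during which the arm holds its last target.

## Working session

There is one attempt and no reset: what is moved stays moved. The work goes in short steps, Python scripts to look and compute and a shell command to move; the robot and the scene stay as the last step left them, time stands still between calls to the robot, and variables do not carry over. Pictures are saved under pics/ and viewed, and the job is handed in when it is done.

```bash
ls; mkdir -p pics
cat > h.py <<'E'
import numpy as np,cv2
from plant import get_state,snapshot,finish_job,find_in
from scipy.spatial.transform import Rotation as R
def snap(n,f):
    s=snapshot(n); cv2.imwrite('pics/'+f,s['color'][:,:,::-1]); return s
def ray(s,px):
    K=np.array(s['intrinsics']);E=np.array(s['extrinsics'])
    u=cv2.undistortPoints(np.array([[px]],float),K,np.array(s['dist_coeffs'],float))[0,0]
    d=E[:3,:3].T@np.array([u[0],u[1],1.]); c=-E[:3,:3].T@E[:3,3]; return c,d
def at(s,px,z):
    c,d=ray(s,px); return c+d*(z-c[2])/d[2]
def proj(s,p):
    E=np.array(s['extrinsics']);r,_=cv2.Rodrigues(E[:3,:3])
    return cv2.projectPoints(np.array(p,float).reshape(-1,1,3),r,E[:3,3],np.array(s['intrinsics'],float),np.array(s['dist_coeffs'],float))[0].reshape(-1,2)
E
python3 - <<'E'
from h import *
np.set_printoptions(precision=4,suppress=True)
print(get_state())
for n in ['top','side','wrist']:
    s=snap(n,n+'0.png'); print(n,-s['extrinsics'][:3,:3].T@s['extrinsics'][:3,3])
    for t,z in [('foot_p_mid',.035),('holder',.014),('round_dish',.006),('square_dish',.006),('dropper_1',.04),('blue_cap_2',.014),('mouse',.02),('calculator',.01),('timer',.01),('tweezers',0),('stopper_1',.012)]:
        for r in find_in(t,n)[:4]: print(t,round(r['score'],2),np.round(r['xy'],1),at(s,r['xy'],z)[:2])
E
```

```text
pics
{'clock': 0.0, 'q': array([-1.1462,  0.69  , -0.1945,  1.5663,  0.1573,  0.9025, -0.2151]), 'qd': array([0.0005, 0.001 , 0.001 , 0.0011, 0.0003, 0.0012, 0.0025]), 'joint_torque': array([  0.0009, -52.7557,  -1.2672, -15.3439,  -0.0528,   0.0064,
         0.0002]), 'tool_pos': array([0.2379, 0.5773, 0.2379]), 'eef_rot': array([ 0.1941,  0.981 , -0.0009, -0.0001]), 'contact_force': array([ 0.0342,  0.9469, -0.5583]), 'moment': array([-0.0424, -0.0298, -0.0281]), 'opening': 0.9985595443503761}
top [ 0.4886 -0.1103  0.9405]
foot_p_mid 0.56 [319.3 207.5] [ 0.5711 -0.2266]
holder 0.74 [400.6 180.6] [ 0.6368 -0.4243]
holder 0.61 [284.1 212.4] [ 0.5616 -0.1465]
holder 0.46 [176.4 193.2] [0.6076 0.1063]
round_dish 0.86 [232.8 263.6] [ 0.4425 -0.0261]
square_dish 0.71 [321.2 266.7] [ 0.4343 -0.2332]
square_dish 0.15 [281. 209.] [ 0.5704 -0.1395]
blue_cap_2 0.69 [174.6 191.5] [0.6116 0.1106]
blue_cap_2 0.36 [199.2 278.8] [0.4081 0.0508]
blue_cap_2 0.35 [231.7 263.5] [ 0.4431 -0.0243]
mouse 0.76 [142.7 224.2] [0.5346 0.1824]
calculator 0.96 [352.  159.1] [ 0.6892 -0.3098]
timer 0.68 [392.8 240.1] [ 0.4957 -0.403 ]
tweezers 0.66 [189.5 268.1] [0.432  0.0763]
stopper_1 0.57 [280.7 268.2] [ 0.4317 -0.138 ]
side [ 0.408  -0.7202  0.6427]
holder 0.89 [285.7 251.3] [ 0.565  -0.1955]
round_dish 0.75 [214.7 209.4] [ 0.4456 -0.0186]
round_dish 0.57 [223.5 245.4] [ 0.4453 -0.1354]
square_dish 0.72 [227.8 281.6] [ 0.4364 -0.2313]
dropper_1 0.87 [362.5 334.4] [ 0.6276 -0.4258]
blue_cap_2 0.93 [271.4 161.3] [0.6187 0.114 ]
mouse 0.77 [233.3 150.8] [0.5308 0.1823]
mouse 0.52 [222.2 245.8] [ 0.4416 -0.1486]
calculator 0.66 [364.3 283.8] [ 0.6867 -0.314 ]
timer 0.81 [281.2 349.7] [ 0.4961 -0.3988]
tweezers 0.54 [292.2 255.7] [ 0.578  -0.1993]
tweezers 0.45 [205.  181.7] [0.439  0.0979]
tweezers 0.32 [285.3 350.4] [ 0.5039 -0.3969]
stopper_1 0.75 [221.4 248.8] [ 0.439  -0.1491]
wrist [0.1735 0.6038 0.3853]
```

View pics/top0.png

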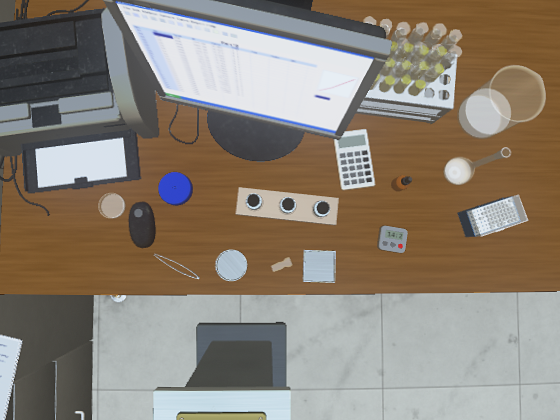

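View pics/side0.png

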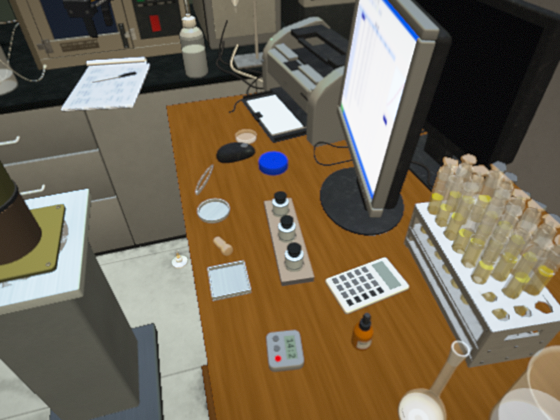

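The top picture shows the feet at about (254,201), (288,205) and (321,208), the round dish at (231,265) and the square dish at (320,266). The side picture agrees. Next I'll refine the positions.

Run:
```python
from h import *
np.set_printoptions(precision=4,suppress=True)
for n,box in [('top',(200,170,350,295)),('side',(180,180,320,310))]:
    s=snapshot(n); c=s['color'][:,:,::-1]
    x0,y0,x1,y1=box
    g=cv2.cvtColor(c,cv2.COLOR_BGR2GRAY)
    m=(g[y0:y1,x0:x1]<60).astype(np.uint8)
    k,l,st,ce=cv2.connectedComponentsWithStats(m)
    for i in range(1,k):
        if st[i,4]>25:
            px=ce[i]+[x0,y0]; print(n,px,st[i],at(s,px,.060 if n=='top' else .055)[:2])
    cv2.imwrite(f'pics/{n}z.png',cv2.resize(c[y0:y1,x0:x1],None,fx=5,fy=5,interpolation=cv2.INTER_CUBIC)[:600,:800])
```

```text
top [252.8969 200.0206] [48 25 11 11 97] [ 0.5859 -0.0753]
top [287.7925 203.8113] [83 29 11 11 53] [ 0.5772 -0.1531]
top [322.2581 207.7419] [117  33  12  11  62] [ 0.5682 -0.23  ]
side [279.8426 196.7037] [ 94  12  13  11 108] [ 0.5882 -0.0733]
side [286.3846 221.2735] [101  36  12  12 117] [ 0.5797 -0.1515]
side [293.7899 249.3333] [108  63  13  14 138] [ 0.5712 -0.2294]
```

View pics/topz.png

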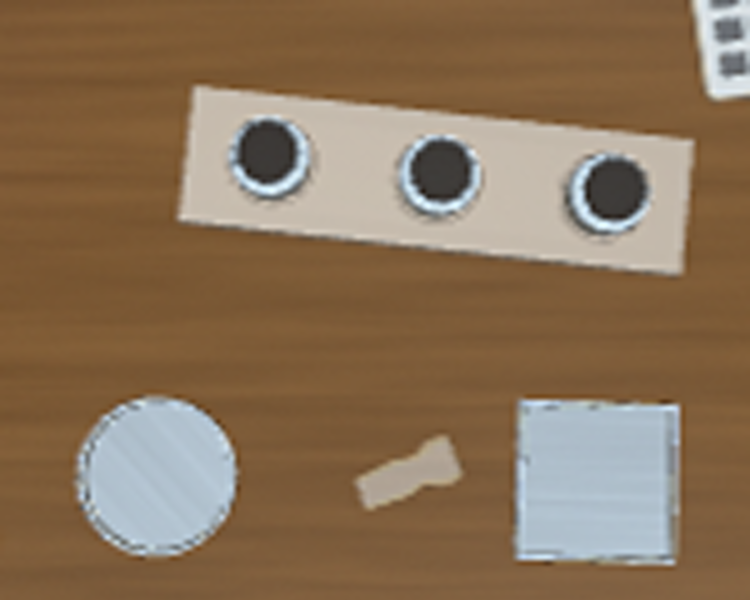

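View pics/sidez.png

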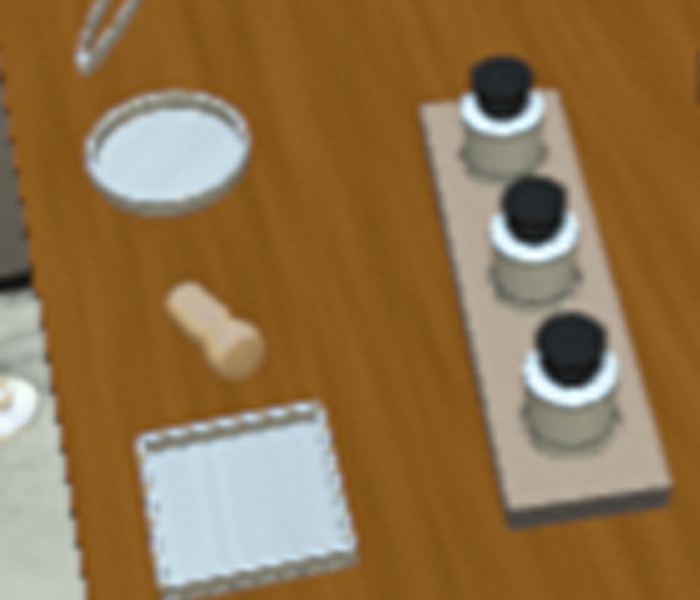

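Feet are at about L (0.587,-0.074), M (0.578,-0.152) and R (0.570,-0.230). Both dishes are clear, and the stopper lies between them.

```bash
cat >> h.py <<'E'
YAW=np.arctan2(.0775,.0085)
def go(t,yaw=YAW):
    st=get_state();Rm=R.from_quat(st['eef_rot'])
    p=st['tool_pos'];M=Rm.as_matrix()
    T=np.column_stack([np.cross([np.cos(yaw),np.sin(yaw),0],[0,0,-1]),[np.cos(yaw),np.sin(yaw),0],[0,0,-1]])
    rv=(Rm.inv()*R.from_matrix(T)).as_rotvec(degrees=True)
    d=1000*(M.T@(np.array(t)-p))
    print('t',round(st['clock'],2),'pos',np.round(p*1000,1),'d',np.round(d,1),'rot',np.round(rv,2),'F',np.round(st['contact_force'],2),'op',round(st['opening']*88.1,1))
E
python3 - <<'E'
from h import *
go([.587,-.0745,.13])
for n,px in [('top',{'r':(231.4,265.2),'s':(319.6,266.4)}),('side',{'r':(180+168/5,180+140/5)})]:
    s=snapshot(n)
    for k,v in px.items(): print(n,k,at(s,v,.012)[:2])
s=snapshot('side')
print('sq side corners', np.mean([at(s,(180+x/5,180+y/5),.012)[:2] for x,y in [(137,437),(322,402),(357,550),(162,595)]],0))
s=snapshot('top')
print('sq top corners', np.mean([at(s,(200+x/5,170+y/5),.012)[:2] for x,y in [(519,400),(680,404),(677,565),(516,560)]],0))
E
```

```text
t 1.9 pos [238.  577.9 238.7] d [-571.2 -470.3  108.7] rot [ 1.000e-02 -0.000e+00 -1.613e+01] F [-0.69 -0.02 -0.28] op 88.1
top r [ 0.43911651 -0.02343572]
top s [ 0.43538166 -0.22863919]
side r [ 0.44355236 -0.01970686]
sq side corners [ 0.43960699 -0.22958683]
sq top corners [ 0.4353409  -0.22869144]
```

```bash
python3 -m creep '[-30,-25,0,0,0,-4, -30,-25,0,0,0,-4, -28,-27,0,0,0,-4, -27,-28,0,0,0,-4, -26,-30,0,0,0,0]' 0 20
python3 - <<'E'
from h import *
go([.587,-.0745,.13])
E
```

```text
clock: 2.52
tool_pos: [0.3361, 0.4187, 0.2373]
eef_rot: [0.038, 0.999, 0.006, -0.003]
contact_force: [1.0, -0.1, -0.6]
opening: 0.649
t 2.52 pos [336.1 418.7 237.3] d [-288.4 -473.8  100.5] rot [ 0.62 -0.34  1.88] F [ 0.98 -0.13 -0.59] op 57.1
```

```bash
python3 -m creep '[-21,-34,0,0,0,0.5, -21,-34,0,0,0,0.5, -21,-34,3,0,0,0.5, -21,-34,4,0,0,0.4, -21,-34,4,0,0,0]'
python3 -m creep '[-21,-34,8,0,0,0, -21,-34,8,0,0,0, -21,-34,8,0,0,0, -21,-34,8,0,0,0, -21,-34,8,0,0,0]'
python3 - <<'E'
from h import *
go([.587,-.0745,.13])
E
```

```text
clock: 2.93
tool_pos: [0.43, 0.2333, 0.2251]
eef_rot: [0.055, 0.998, 0.008, -0.0]
contact_force: [0.4, -0.2, 0.1]
opening: 0.266
clock: 3.35
tool_pos: [0.5183, 0.0489, 0.1838]
eef_rot: [0.055, 0.998, 0.009, 0.003]
contact_force: [0.7, 0.9, -0.2]
opening: 0.003
t 3.35 pos [518.3  48.9 183.8] d [ -81.6 -116.    52.1] rot [ 1.05  0.26 -0.08] F [ 0.69  0.86 -0.15] op 0.3
```

```bash
python3 -m creep '[-20,-29,13,0.3,0,0, -20,-29,13,0.3,0,0, -20,-29,13,0.3,0.2,0, -14,-20,8,0.2,0,0, -7,-9,4,0,0,0]'
python3 - <<'E'
from h import *
go([.587,-.0745,.09])
E
```

```text
clock: 3.77
tool_pos: [0.5907, -0.0918, 0.1293]
eef_rot: [0.062, 0.998, -0.003, 0.002]
contact_force: [0.8, 0.1, 0.1]
opening: 0.007
t 3.77 pos [590.7 -91.8 129.3] d [ 6.  16.9 39.2] rot [-0.37  0.26 -0.79] F [0.85 0.12 0.11] op 0.6
```

```bash
python3 -m creep '[3,10,12,-0.2,0.1,-0.4, 2,6,12,-0.1,0.1,-0.2, 0,0,8,0,0,0, 0,0,3,0,0,0, 0,0,0,0,0,0]'
python3 - <<'E'
from h import *
go([.587,-.0745,.066])
s=snap('wrist','w1.png')
for k in range(3): print(proj(s,[[.587-.0085*k,-.0745-.0778*k,.062]]))
s=snap('top','t1.png');snap('side','s1.png')
E
```

```text
clock: 4.18
tool_pos: [0.5893, -0.0785, 0.0923]
eef_rot: [0.06, 0.998, -0.001, 0.001]
contact_force: [0.1, 0.2, -0.3]
opening: 0.005
t 4.18 pos [589.3 -78.5  92.3] d [ 2.9  3.8 26.3] rot [-0.09  0.15 -0.57] F [ 0.12  0.15 -0.31] op 0.4
[[287.15011238 243.94704184]]
[[165.854881   244.79394195]]
[[ 51.41204496 245.09968419]]
```

View pics/w1.png

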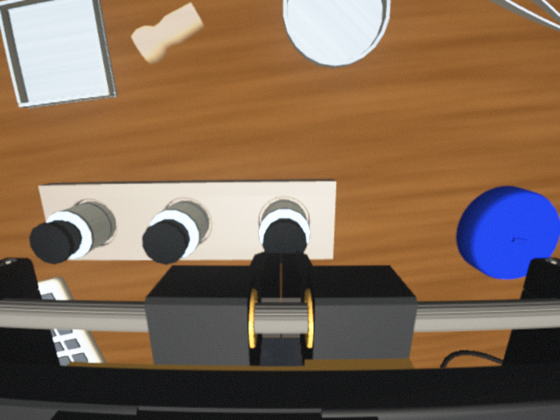

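View pics/s1.png

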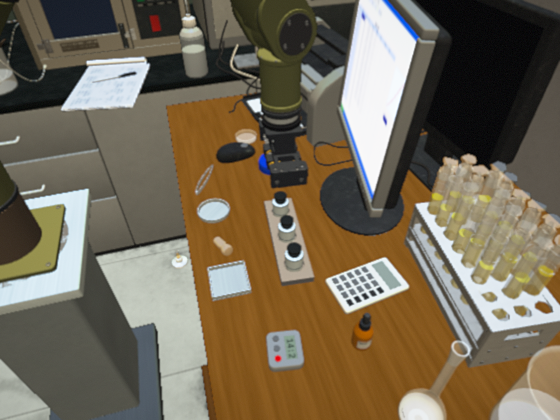

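The wrist picture shows the caps at (285,238), (168,240) and (52,242), within 5 px of prediction. The fingers are just over the left cap, so I'm descending.

```bash
python3 -m creep '[2,2,10,0,0.1,-0.3, 1,1,6,0,0,-0.2, 0.5,0.5,4,0,0,0, 0,0,2,0,0,0, 0,0,0,0,0,0]'
python3 - <<'E'
from h import *
go([.586,-.0745,.056])
E
```

```text
clock: 4.75
tool_pos: [0.5878, -0.0745, 0.0709]
eef_rot: [0.055, 0.998, -0.001, 0.003]
contact_force: [-0.1, -0.7, -0.8]
opening: 0.003
t 4.75 pos [587.8 -74.5  70.9] d [ 1.9 -0.2 14.9] rot [-0.1   0.33 -0.02] F [-0.08 -0.74 -0.75] op 0.3
```

```bash
python3 -m creep '[1,0,4,0,0,0, 0,0,3,0,0,0, 0,0,1.5,0,0,0, 0,0,0,0,0,0]'
python3 -m creep '[0,0,2,0,0,0, 0,0,1.5,0,0,0, 0,0,0,0,0,0]'
python3 - <<'E'
from h import *
go([.586,-.0745,.056])
E
```

```text
clock: 5.08
tool_pos: [0.5871, -0.0744, 0.0616]
eef_rot: [0.055, 0.998, -0.001, 0.003]
contact_force: [-0.3, -0.4, 0.8]
opening: 0.007
clock: 5.33
tool_pos: [0.5871, -0.0744, 0.0583]
eef_rot: [0.055, 0.998, -0.001, 0.003]
contact_force: [-0.7, -0.2, 2.9]
opening: 0.002
t 5.33 pos [587.1 -74.4  58.3] d [ 1.1 -0.2  2.3] rot [-0.1   0.38 -0.04] F [-0.67 -0.24  2.95] op 0.2
```

```bash
python3 -m creep '[0,0,1.5,0,0,0, 0,0,0.9,0,0,0, 0,0,0,0,0,0]'
python3 -m creep '[0,0,0,0,0,0, 0,0,0,0,0,0]'
python3 -m creep '[0,0,0,0,0,0, 0,0,0,0,0,0]'
python3 -m creep '[0,0,0,0,0,0, 0,0,0,0,0,0]'
python3 -m creep '[0,0,0,0,0,0]'
```

```text
clock: 5.58
tool_pos: [0.5872, -0.0744, 0.0563]
eef_rot: [0.055, 0.998, -0.001, 0.003]
contact_force: [-0.3, 0.1, 3.3]
opening: 0.002
clock: 5.75
tool_pos: [0.5872, -0.0744, 0.0565]
eef_rot: [0.055, 0.998, -0.001, 0.003]
contact_force: [-1.2, 0.1, 3.6]
opening: 0.005
clock: 5.92
tool_pos: [0.5872, -0.0743, 0.0567]
eef_rot: [0.055, 0.998, -0.001, 0.003]
contact_force: [-0.9, -0.3, 3.4]
opening: 0.007
clock: 6.08
tool_pos: [0.5872, -0.0744, 0.0567]
eef_rot: [0.055, 0.998, -0.001, 0.003]
contact_force: [-0.8, -0.2, 3.5]
opening: 0.005
clock: 6.17
tool_pos: [0.5871, -0.0744, 0.0567]
eef_rot: [0.055, 0.998, -0.001, 0.003]
contact_force: [0.4, 0.2, 2.9]
opening: 0.008
```

Resistance is about 3.4 N, so this is the soft foot. I'll go slightly deeper for margin, hold, then lift and move to the middle foot.

```bash
python3 -m creep '[0,0,0.9,0,0,0, 0,0,0.2,0,0,0, 0,0,0.1,0,0,0, 0,0,0.1,0,0,0, 0,0,0.1,0,0,0]'
python3 -m creep '[0,0,0,0,0,0]'
python3 -m creep '[0,0,-3,0,0,0, 0,0,-6,0,0,0, 0,0,-8,0,0,0, 0,-10,-6,0,0,0, 0,-20,0,0,0,0]'
python3 - <<'E'
from h import *
go([.5775,-.1525,.074])
E
```

```text
clock: 6.58
tool_pos: [0.5872, -0.0744, 0.0553]
eef_rot: [0.055, 0.998, -0.001, 0.003]
contact_force: [-1.1, 0.5, 4.1]
opening: 0.006
clock: 6.67
tool_pos: [0.5871, -0.0744, 0.0553]
eef_rot: [0.055, 0.998, -0.001, 0.003]
contact_force: [-0.9, -0.0, 2.5]
opening: 0.008
clock: 7.08
tool_pos: [0.5854, -0.0995, 0.0803]
eef_rot: [0.051, 0.999, 0.001, 0.005]
contact_force: [0.2, 0.3, 0.9]
opening: 0.007
t 7.08 pos [585.4 -99.5  80.3] d [  2.5 -53.5   6.1] rot [0.15 0.51 0.4 ] F [0.17 0.32 0.91] op 0.6
```

```bash
python3 -m creep '[0,-18,0,0,0.2,0.2, 1,-15,2,0,0.2,0.2, 1,-9,3,0,0,0, 0,-4,1,0,0,0, 0,0,0,0,0,0]'
python3 - <<'E'
from h import *
go([.5775,-.1525,.062])
E
```

```text
clock: 7.5
tool_pos: [0.5774, -0.1565, 0.0767]
eef_rot: [0.058, 0.998, -0.002, 0.002]
contact_force: [0.3, 0.7, -0.2]
opening: 0.005
t 7.5 pos [ 577.4 -156.5   76.7] d [ 0.4  4.  14.7] rot [-0.17  0.25 -0.44] F [ 0.26  0.72 -0.15] op 0.4
```

```bash
python3 -m creep '[0,2,6,0,0.1,-0.2, 0,1.5,5,0,0.1,-0.2, 0,0,2,0,0,0, 0,0,1,0,0,0, 0,0,0,0,0,0]'
python3 - <<'E'
from h import *
go([.5775,-.1525,.056])
E
```

```text
clock: 7.92
tool_pos: [0.5787, -0.15, 0.0619]
eef_rot: [0.053, 0.999, -0.001, 0.001]
contact_force: [-1.4, -1.4, 4.4]
opening: 0.003
t 7.92 pos [ 578.7 -150.    61.9] d [ 0.9 -2.6  5.9] rot [-0.11  0.07  0.23] F [-1.4  -1.41  4.41] op 0.3
```

```bash
python3 -m creep '[0,0,1,0,0,0, 0,0,0,0,0,0]'
python3 -m creep '[0,0,2,0,0,0, 0,0,0,0,0,0]'
python3 - <<'E'
from h import *
go([.5775,-.1525,.056])
E
```

```text
clock: 8.08
tool_pos: [0.5788, -0.1503, 0.0617]
eef_rot: [0.052, 0.999, -0.002, 0.0]
contact_force: [-0.8, -1.5, 5.8]
opening: 0.004
clock: 8.25
tool_pos: [0.5786, -0.1505, 0.061]
eef_rot: [0.052, 0.999, -0.003, 0.0]
contact_force: [-1.0, -0.8, 6.4]
opening: 0.004
t 8.25 pos [ 578.6 -150.5   61. ] d [ 0.9 -2.   5. ] rot [-0.37  0.04  0.33] F [-1.03 -0.8   6.37] op 0.3
```

```bash
python3 -m creep '[0,0,2.5,0,0,0, 0,0,0.5,0,0,0]'
python3 -m creep '[0,0,2.5,0,0,0, 0,0,0.5,0,0,0]'
python3 - <<'E'
from h import *
go([.5775,-.1525,.056])
E
```

```text
clock: 8.42
tool_pos: [0.5787, -0.1505, 0.0597]
eef_rot: [0.051, 0.999, -0.004, 0.0]
contact_force: [-1.3, 0.7, 9.6]
opening: 0.008
clock: 8.58
tool_pos: [0.5787, -0.1505, 0.0588]
eef_rot: [0.051, 0.999, -0.005, 0.0]
contact_force: [-2.2, -0.9, 10.4]
opening: 0.004
t 8.58 pos [ 578.7 -150.5   58.8] d [ 1.  -2.1  2.8] rot [-0.59  0.07  0.42] F [-2.25 -0.86 10.44] op 0.3
```

```bash
python3 -m creep '[0,0,2.5,0.2,0,0, 0,0,1,0.2,0,0]'
python3 -m creep '[0,0,2.5,0.2,0,0, 0,0,1.2,0.2,0,0]'
python3 - <<'E'
from h import *
go([.5775,-.1525,.056])
E
```

```text
clock: 8.75
tool_pos: [0.5788, -0.1503, 0.0577]
eef_rot: [0.051, 0.999, -0.01, 0.0]
contact_force: [-2.8, -0.4, 11.6]
opening: 0.007
clock: 8.92
tool_pos: [0.579, -0.1501, 0.0568]
eef_rot: [0.05, 0.999, -0.014, 0.001]
contact_force: [-2.6, -0.6, 12.8]
opening: 0.002
t 8.92 pos [ 579.  -150.1   56.8] d [ 1.3 -2.5  0.9] rot [-1.62  0.15  0.5 ] F [-2.65 -0.6  12.77] op 0.2
```

```bash
python3 -m creep '[0,0,2.4,-0.4,0,0, 0,0,1.6,-0.4,0,0]'
python3 -m creep '[0,0,1.7,-0.4,0,0, 0,0,1.6,-0.2,0,0]'
python3 -m creep '[0,0,1.6,0,0,0, 0,0,1.6,0,0,0]'
python3 - <<'E'
from h import *
go([.5775,-.1525,.056])
E
```

```text
clock: 9.08
tool_pos: [0.579, -0.1501, 0.056]
eef_rot: [0.049, 0.999, -0.009, 0.001]
contact_force: [-3.9, -1.7, 13.7]
opening: 0.006
clock: 9.25
tool_pos: [0.5787, -0.1506, 0.0559]
eef_rot: [0.049, 0.999, -0.005, 0.001]
contact_force: [-2.7, 0.1, 14.3]
opening: 0.005
clock: 9.42
tool_pos: [0.5788, -0.1505, 0.056]
eef_rot: [0.049, 0.999, -0.006, 0.001]
contact_force: [-3.2, -0.2, 13.8]
opening: 0.004
t 9.42 pos [ 578.8 -150.5   56. ] d [ 1.1 -2.1  0. ] rot [-0.66  0.21  0.64] F [-3.21 -0.15 13.77] op 0.3
```

This one gives 13.9 N at 6 mm, so it is the firm foot. I'll hold a little longer, release and go right.

```bash
python3 -m creep '[0,0,1.6,0,0,0, 0,0,1.6,0,0,0, 0,0,1.6,0,0,0]'
python3 -m creep '[0,0,-3,0,0,0, 0,0,-6,0,0,0, 0,0,-8,-0.3,0,0.3, 0,-10,-5,-0.3,0.1,0.3, 0,-20,0,0,0.1,0]'
python3 - <<'E'
from h import *
go([.5695,-.230,.074])
E
```

```text
clock: 9.67
tool_pos: [0.5788, -0.1504, 0.0562]
eef_rot: [0.049, 0.999, -0.008, 0.002]
contact_force: [-4.1, -1.2, 13.8]
opening: 0.005
clock: 10.08
tool_pos: [0.5779, -0.1715, 0.0823]
eef_rot: [0.048, 0.999, 0.0, 0.002]
contact_force: [0.2, 0.9, 0.1]
opening: 0.003
t 10.08 pos [ 577.9 -171.5   82.3] d [  2.8 -59.    8.2] rot [0.07 0.2  0.72] F [0.19 0.93 0.1 ] op 0.3
```

```bash
python3 -m creep '[1,-20,0,0,0.1,0.3, 1,-18,2,0,0.1,0.3, 1,-11,2,0,0,0.1, 0,-4,1,0,0,0, 0,0,0,0,0,0]'
python3 - <<'E'
from h import *
go([.5695,-.230,.064])
E
```

```text
clock: 10.5
tool_pos: [0.5698, -0.2279, 0.0783]
eef_rot: [0.056, 0.998, 0.001, 0.001]
contact_force: [0.4, 0.9, 0.6]
opening: 0.004
t 10.5 pos [ 569.8 -227.9   78.3] d [ 0.1 -2.1 14.3] rot [ 0.1   0.11 -0.12] F [0.45 0.87 0.57] op 0.3
```

```bash
python3 -m creep '[0,-1,6,0,0,0, 0,-1,5,0,0,0, 0,0,2,0,0,0, 0,0,0.5,0,0,0, 0,0,0,0,0,0]'
python3 -m creep '[0,0,1.5,0,0,0, 0,0,1,0,0,0]'
python3 -m creep '[0,0,2,0,0,0, 0,0,1,0,0,0]'
python3 - <<'E'
from h import *
go([.5695,-.230,.056])
E
```

```text
clock: 10.92
tool_pos: [0.5704, -0.2245, 0.0629]
eef_rot: [0.053, 0.999, 0.003, 0.001]
contact_force: [-0.1, -0.3, -0.8]
opening: 0.004
clock: 11.08
tool_pos: [0.5709, -0.2238, 0.0607]
eef_rot: [0.052, 0.999, 0.003, 0.001]
contact_force: [-0.0, -1.6, 3.2]
opening: 0.008
clock: 11.25
tool_pos: [0.5708, -0.2242, 0.0585]
eef_rot: [0.052, 0.999, 0.002, 0.001]
contact_force: [-2.1, -0.2, 6.0]
opening: 0.002
t 11.25 pos [ 570.8 -224.2   58.5] d [ 0.7 -6.   2.4] rot [0.25 0.08 0.29] F [-2.06 -0.23  6.03] op 0.1
```

```bash
python3 -m creep '[0,0,2,0,0,0, 0,0,1.4,0,0,0, 0,0,1,0,0,0]'
python3 -m creep '[0,0,1,0,0,0, 0,0,1,0,0,0]'
python3 - <<'E'
from h import *
go([.5695,-.230,.056])
E
```

```text
clock: 11.5
tool_pos: [0.5707, -0.2242, 0.0555]
eef_rot: [0.052, 0.999, 0.002, 0.001]
contact_force: [-2.1, 0.6, 8.5]
opening: 0.006
clock: 11.67
tool_pos: [0.5707, -0.2242, 0.0549]
eef_rot: [0.052, 0.999, 0.001, 0.001]
contact_force: [-2.9, 0.6, 8.4]
opening: 0.007
t 11.67 pos [ 570.7 -224.2   54.9] d [ 0.6 -5.9 -1.1] rot [0.18 0.13 0.25] F [-2.93  0.65  8.38] op 0.7
```

```bash
python3 -m creep '[0,0,0.2,0,0,0, 0,0,0.3,0,0,0, 0,0,0.4,0,0,0]'
python3 -m creep '[0,0,0.6,0,0,0, 0,0,0.7,0,0,0, 0,0,0.7,0,0,0]'
```

```text
clock: 11.92
tool_pos: [0.5707, -0.2242, 0.0562]
eef_rot: [0.053, 0.999, 0.001, 0.001]
contact_force: [-1.9, 0.4, 6.7]
opening: 0.003
clock: 12.17
tool_pos: [0.5707, -0.2242, 0.0563]
eef_rot: [0.053, 0.999, 0.001, 0.002]
contact_force: [-2.2, 0.8, 7.3]
opening: 0.006
```

The right foot gives about 7 N, so it is medium: L soft, M firm, R medium. Next I lift and grasp the middle foot.

```bash
python3 -m creep '[0,0,-4,0,0,0, 0,0,-10,0,0,0, 0,0,-20,0,0,0, 0,14,-16,0,0,0, 0,18,-4,0,0,0]' 62 20
python3 -m creep '[-1,16,0,0,0,0, -1,12,0,0,0,0, -1,6,0,0,0,0, 0,0,0,0,0,0, 0,0,0,0,0,0]'
python3 - <<'E'
from h import *
go([.578,-.1525,.085])
snap('wrist','w2.png');snap('top','t2.png')
E
```

```text
clock: 12.58
tool_pos: [0.5729, -0.1953, 0.112]
eef_rot: [0.056, 0.998, 0.0, 0.001]
contact_force: [0.7, 0.4, -0.0]
opening: 0.357
clock: 13.0
tool_pos: [0.5821, -0.1563, 0.1151]
eef_rot: [0.054, 0.999, 0.001, 0.004]
contact_force: [-0.2, 0.2, -0.1]
opening: 0.701
t 13.0 pos [ 582.1 -156.3  115.1] d [ 4.6  3.2 30. ] rot [0.18 0.4  0.11] F [-0.22  0.15 -0.11] op 61.7
```

View pics/w2.png

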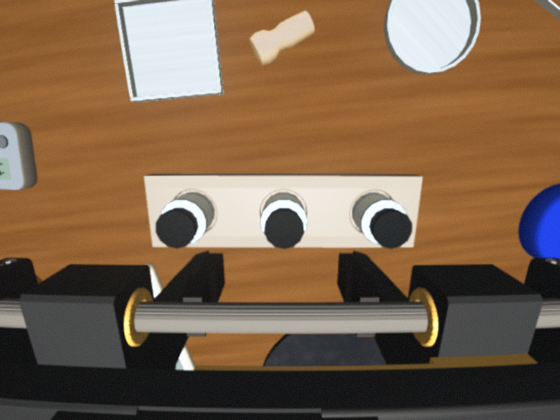

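All three feet are upright. The middle cap is at (285,227), nearly centred between the jaws, which sit at about 222 and 340. I'll measure it from this picture.

```bash
python3 - <<'E'
from h import *
s=snapshot('wrist')
for px in [(181,228),(285,228),(390,228)]: print(at(s,px,.060)[:3])
go([.578,-.153,.02])
E
python3 -m creep '[2,2,10,0,0.2,0, 1.5,0,12,0.1,0.1,0, 0.5,0,10,0,0,0, 0,0,4,0,0,0, 0,0,0,0,0,0]'
python3 - <<'E'
from h import *
go([.578,-.153,.02])
E
```

```text
[ 0.56873758 -0.22783239  0.06      ]
[ 0.57683243 -0.15339124  0.06      ]
[ 0.58514446 -0.07792403  0.06      ]
t 13.15 pos [ 581.8 -157.2  114.9] d [ 4.8  3.5 94.9] rot [0.16 0.38 0.02] F [-0.57 -0.9  -0.37] op 62.1
clock: 13.57
tool_pos: [0.576, -0.1578, 0.0736]
eef_rot: [0.057, 0.998, -0.0, -0.001]
contact_force: [-0.3, -0.2, -0.3]
opening: 0.705
t 13.57 pos [ 576.  -157.8   73.6] d [-1.6  5.  53.6] rot [-0.05 -0.11 -0.22] F [-0.3  -0.21 -0.28] op 62.1
```

```bash
python3 -m creep '[-1,3,6,0,0,0, -0.5,2,12,0,0,0, 0,0,12,0,0,0, 0,0,6,0,0,0, 0,0,2,0,0,0]'
python3 - <<'E'
from h import *
go([.578,-.153,.02])
E
```

```text
clock: 13.98
tool_pos: [0.5782, -0.1523, 0.0311]
eef_rot: [0.056, 0.998, -0.0, -0.001]
contact_force: [-0.6, 0.4, 0.6]
opening: 0.703
t 13.98 pos [ 578.2 -152.3   31.1] d [ 0.1 -0.7 11.1] rot [-0.03 -0.13 -0.22] F [-0.57  0.38  0.57] op 61.9
```

```bash
python3 -m creep '[0,0,6,0,0,0, 0,0,3,0,0,0, 0,0,1,0,0,0, 0,0,0,0,0,0]'
python3 -m creep '[0,0,0,0,0,0, 0,0,0,0,0,0, 0,0,0,0,0,0, 0,0,0,0,0,0, 0,0,0,0,0,0]' 30 25
python3 - <<'E'
from h import *
go([.437,-.229,.1])
snap('wrist','w3.png')
E
```

```text
clock: 14.32
tool_pos: [0.5778, -0.1521, 0.019]
eef_rot: [0.056, 0.998, -0.0, -0.002]
contact_force: [0.8, -0.2, -0.1]
opening: 0.704
clock: 14.73
tool_pos: [0.5786, -0.1527, 0.0203]
eef_rot: [0.057, 0.998, -0.0, -0.001]
contact_force: [-1.2, -0.6, -0.8]
opening: 0.399
t 14.73 pos [ 578.6 -152.7   20.3] d [132.2 -91.9 -79.5] rot [-0.06 -0.07 -0.23] F [-1.24 -0.56 -0.76] op 35.1
```

View pics/w3.png

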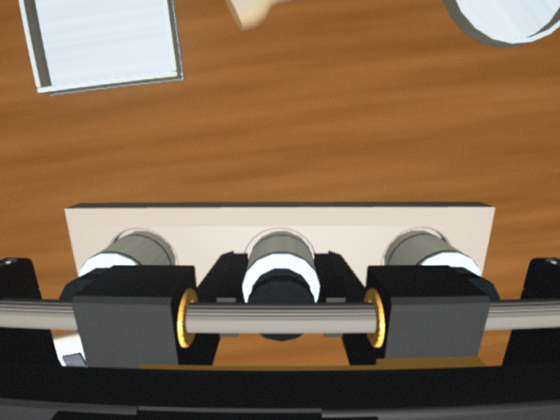

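The foot at (281,275) is held between the pads with an opening of about 35 mm. I'm lifting.

```bash
python3 -m creep '[0,0,-6,0,0,0, 0,0,-10,0,0,0, 0,0,-14,0,0,0, 0,0,-16,0,0,0, 0,0,-14,0,0,0]'
python3 -m creep '[10,-6,-8,0,0,0, 20,-13,-4,0,0,0, 25,-17,0,0,0,0, 24,-17,0,0,0,0, 20,-14,0,0,0,0]'
python3 - <<'E'
from h import *
go([.437,-.229,.065])
E
```

```text
clock: 15.2
tool_pos: [0.5759, -0.152, 0.0815]
eef_rot: [0.056, 0.998, -0.0, -0.004]
contact_force: [-0.4, 0.4, -1.9]
opening: 0.398
clock: 15.62
tool_pos: [0.4732, -0.2056, 0.1013]
eef_rot: [0.053, 0.999, 0.001, 0.004]
contact_force: [0.5, -0.7, -2.1]
opening: 0.398
t 15.62 pos [ 473.2 -205.6  101.3] d [ 33.8 -27.2  35.9] rot [0.17 0.5  0.24] F [ 0.49 -0.72 -2.11] op 35.0
```

```bash
python3 -m creep '[12,-10,2,0,0.2,0.1, 7,-6,6,0,0.2,0.1, 3,-2,10,0,0,0, 0,0,8,0,0,0, 0,0,2,0,0,0]'
python3 -m creep '[0,0,0,0,0,0]'
python3 - <<'E'
from h import *
go([.437,-.229,.022])
snap('wrist','w4.png');snap('side','s4.png')
s=snapshot('top')
E
```

```text
clock: 16.03
tool_pos: [0.4379, -0.2276, 0.0745]
eef_rot: [0.059, 0.998, -0.001, -0.003]
contact_force: [-0.2, -0.4, -0.9]
opening: 0.397
clock: 16.12
tool_pos: [0.4379, -0.2273, 0.074]
eef_rot: [0.059, 0.998, -0.001, -0.003]
contact_force: [0.7, -1.1, -1.3]
opening: 0.393
t 16.12 pos [ 437.9 -227.3   74. ] d [ 0.4 -1.7 52. ] rot [-0.09 -0.32 -0.52] F [ 0.71 -1.11 -1.27] op 34.6
```

View pics/w4.png

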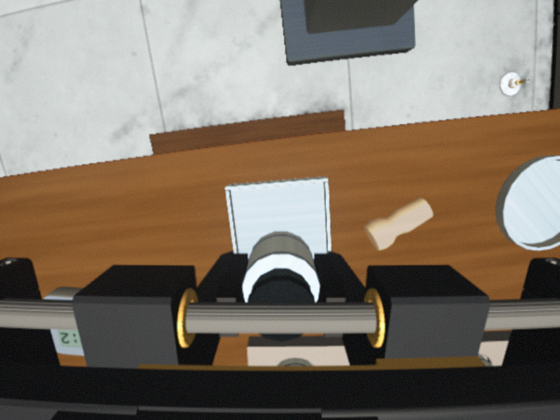

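View pics/s4.png

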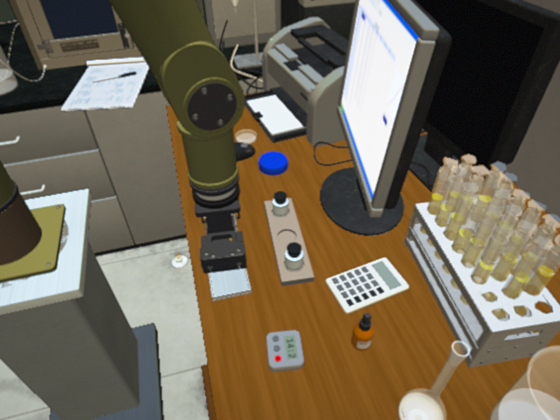

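The foot is held over the square dish, whose near-robot corners are at (227,187) and (328,179). I'll check the centre from that edge and descend.

```bash
python3 - <<'E'
from h import *
s=snapshot('wrist')
a=at(s,(227,187),.012);b=at(s,(329,179),.012);print(a,b)
m=(a+b)/2;d=(b-a)[:2];print(np.linalg.norm(d));n=np.array([-d[1],d[0]])/np.linalg.norm(d)
print(m[:2]+.037*n,m[:2]-.037*n)
E
python3 -m creep '[0,0,8,0,-0.1,-0.2, 0,-1,12,0,-0.1,-0.2, 0,0,12,0,0,0, 0,0,8,0,0,0, 0,0,3,0,0,0]'
python3 - <<'E'
from h import *
go([.437,-.229,.015])
E
```

```text
[ 0.40000972 -0.26179417  0.012     ] [ 0.40281521 -0.18866933  0.012     ]
0.07317864560833309
[ 0.36443966 -0.22381326] [ 0.43838526 -0.22665024]
clock: 16.73
tool_pos: [0.4423, -0.2276, 0.0305]
eef_rot: [0.054, 0.999, -0.001, 0.003]
contact_force: [0.2, -0.7, -1.2]
opening: 0.4
t 16.73 pos [ 442.3 -227.6   30.5] d [ 5.2 -1.9 15.4] rot [-0.08  0.4   0.1 ] F [ 0.22 -0.67 -1.2 ] op 35.2
```

Dish centre is (0.438,-0.227).

```bash
python3 -m creep '[2,0,6,0,0.2,0, 1,0,4,0,0.1,0, 0,0,2,0,0,0, 0,0,1,0,0,0, 0,0,0,0,0,0]'
python3 -m creep '[0,0,1.5,0,0,0, 0,0,0,0,0,0]'
python3 - <<'E'
from h import *
go([.438,-.227,.015])
E
```

```text
clock: 17.15
tool_pos: [0.4394, -0.2266, 0.0156]
eef_rot: [0.053, 0.999, -0.001, 0.0]
contact_force: [-0.3, -0.2, -1.4]
opening: 0.395
clock: 17.32
tool_pos: [0.4398, -0.2269, 0.0148]
eef_rot: [0.053, 0.999, -0.001, 0.001]
contact_force: [-0.1, 0.5, -2.3]
opening: 0.396
t 17.32 pos [ 439.8 -226.9   14.8] d [ 1.8 -0.3 -0.2] rot [-0.08  0.12  0.16] F [-0.12  0.52 -2.28] op 34.9
```

```bash
python3 -m creep '[0,0,1,0,0,0, 0,0,0,0,0,0]'
python3 -m creep '[0,0,0,0,0,0]'
```

```text
clock: 17.48
tool_pos: [0.4401, -0.2271, 0.0148]
eef_rot: [0.053, 0.999, -0.001, 0.002]
contact_force: [-0.8, 0.3, -1.5]
opening: 0.399
clock: 17.57
tool_pos: [0.4403, -0.2272, 0.015]
eef_rot: [0.053, 0.999, -0.001, 0.002]
contact_force: [0.1, -0.5, -1.0]
opening: 0.397
```

```bash
python3 -m creep '[0,0,1.5,0,0,0, 0,0,0.5,0,0,0, 0,0,0,0,0,0]'
python3 -m creep '[0,0,0,0,0,0]'
python3 - <<'E'
from h import *
snap('side','s5.png')
E
```

```text
clock: 17.82
tool_pos: [0.4405, -0.2273, 0.0148]
eef_rot: [0.053, 0.999, -0.002, 0.003]
contact_force: [-0.3, 0.8, -1.6]
opening: 0.399
clock: 17.9
tool_pos: [0.4407, -0.2273, 0.0148]
eef_rot: [0.053, 0.999, -0.002, 0.003]
contact_force: [-0.0, 0.3, -1.0]
opening: 0.399
```

```bash
python3 -m creep '[0,0,2.5,0,0,0, 0,0,2,0,0,0]'
python3 -m creep '[0,0,0,0,0,0]'
```

```text
clock: 18.12
tool_pos: [0.441, -0.2275, 0.0136]
eef_rot: [0.053, 0.999, -0.003, 0.004]
contact_force: [-4.0, 2.9, 32.4]
opening: 0.398
clock: 18.2
tool_pos: [0.4411, -0.2275, 0.0145]
eef_rot: [0.053, 0.999, -0.003, 0.005]
contact_force: [0.3, -0.3, -2.0]
opening: 0.403
```

It is in contact with the floor, so I'm releasing.

```bash
python3 -m creep '[0,0,0,0,0,0, 0,0,0,0,0,0, 0,0,0,0,0,0, 0,0,0,0,0,0]' 54
python3 -m creep '[0,0,-2,0,0,0, 0,0,-6,0,0,0, 0,0,-10,0,0,0, 0,0,-14,0,0,0, 0,0,-18,0,0,0]' 60
python3 -m creep '[0,0,-18,0,0,0, 0,0,-18,0,0,0, 0,0,-8,0,0,0]'
python3 - <<'E'
from h import *
go([.586,-.077,.12])
snap('wrist','w6.png');snap('side','s6.png')
E
```

```text
clock: 18.53
tool_pos: [0.4417, -0.2278, 0.0143]
eef_rot: [0.053, 0.999, -0.003, 0.005]
contact_force: [-0.2, 0.5, -0.3]
opening: 0.611
clock: 18.95
tool_pos: [0.4391, -0.2265, 0.0631]
eef_rot: [0.053, 0.999, -0.002, 0.001]
contact_force: [-0.6, -0.1, -0.3]
opening: 0.686
clock: 19.2
tool_pos: [0.4387, -0.2265, 0.111]
eef_rot: [0.053, 0.999, -0.002, 0.002]
contact_force: [0.5, -0.8, 0.6]
opening: 0.679
t 19.2 pos [ 438.7 -226.5  111. ] d [-130.8  164.1   -9.3] rot [-0.26  0.19  0.23] F [ 0.52 -0.77  0.58] op 59.8
```

View pics/w6.png

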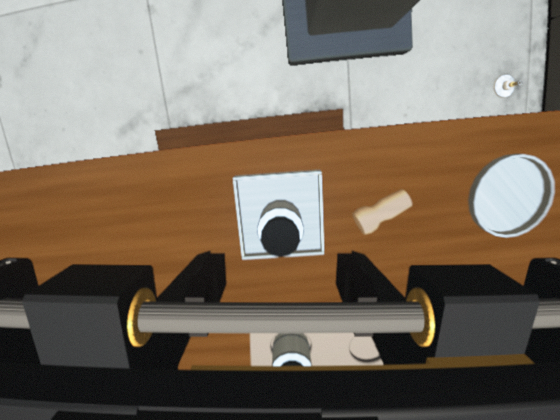

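The firm foot stands upright near the middle of the square dish (cap at 281,237). Now for the left foot.

```bash
python3 -m creep '[-12,15,0,0,0,0, -18,23,0,0,0,0, -21,26,0,0,0,0, -21,26,0,0,0,0, -19,24,0,0,0,0]'
python3 -m creep '[-15,18,0,0,0,0, -9,11,0,0,0,0, -4,5,0,0,0,0, 0,0,0,0,0,0]' 62
python3 - <<'E'
from h import *
go([.586,-.076,.08])
snap('wrist','w7.png')
E
```

```text
clock: 19.72
tool_pos: [0.5357, -0.129, 0.1046]
eef_rot: [0.061, 0.998, -0.006, -0.005]
contact_force: [-0.3, -0.6, 0.6]
opening: 0.676
clock: 20.05
tool_pos: [0.5727, -0.088, 0.0992]
eef_rot: [0.056, 0.998, -0.003, -0.006]
contact_force: [0.4, 0.9, -0.0]
opening: 0.706
t 20.05 pos [572.7 -88.   99.2] d [-12.1  13.6  19. ] rot [-0.38 -0.62 -0.15] F [ 0.39  0.86 -0.01] op 62.2
```

View pics/w7.png

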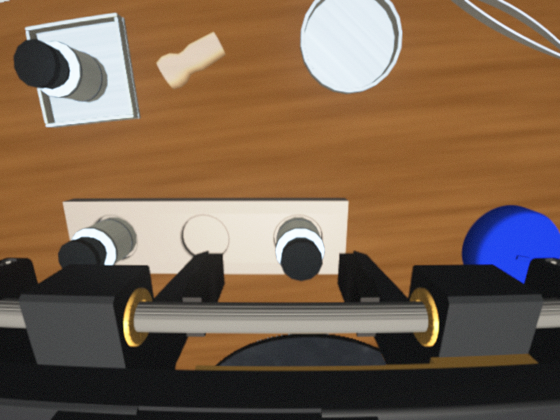

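The left foot's cap is at (301,262) and the round dish at (351,42).

```bash
python3 - <<'E'
from h import *
s=snapshot('wrist')
print(at(s,(301,262),.060)[:2], at(s,(351,41),.012)[:2])
E
python3 -m creep '[-6,7,-2,-0.2,-0.3,-0.1, -4,4,0,-0.1,-0.2,0, -2,2,4,0,0,0, 0,0,6,0,0,0, 0,0,2,0,0,0]'
python3 - <<'E'
from h import *
go([.586,-.076,.02])
E
```

```text
[ 0.5861356  -0.07717506] [ 0.44042186 -0.02392142]
clock: 20.57
tool_pos: [0.5823, -0.0837, 0.0882]
eef_rot: [0.06, 0.998, -0.003, -0.003]
contact_force: [-1.0, -0.4, 0.3]
opening: 0.703
t 20.57 pos [582.3 -83.7  88.2] d [-3.2  8.6 68.1] rot [-0.4  -0.34 -0.57] F [-0.99 -0.42  0.27] op 61.9
```

```bash
python3 -m creep '[-2,5,6,-0.2,-0.2,-0.3, -1,3,8,-0.1,0,-0.2, 0,0,10,0,0,0, 0,0,6,0,0,0, 0,0,0,0,0,0]'
python3 - <<'E'
from h import *
go([.586,-.076,.02])
E
```

```text
clock: 20.98
tool_pos: [0.5851, -0.0762, 0.0537]
eef_rot: [0.055, 0.998, -0.001, -0.002]
contact_force: [-1.4, -0.1, -0.9]
opening: 0.706
t 20.98 pos [585.1 -76.2  53.7] d [-1.   0.4 33.6] rot [-0.1  -0.26 -0.07] F [-1.43 -0.14 -0.91] op 62.2
```

```bash
python3 -m creep '[-0.5,0,8,0,0,0, 0,0,10,0,0,0, 0,0,8,0,0,0, 0,0,3,0,0,0, 0,0,1,0,0,0]'
python3 - <<'E'
from h import *
go([.586,-.076,.02])
E
```

```text
clock: 21.4
tool_pos: [0.5851, -0.0765, 0.0197]
eef_rot: [0.055, 0.998, -0.001, -0.003]
contact_force: [-0.3, -0.2, 0.1]
opening: 0.707
t 21.4 pos [585.1 -76.5  19.7] d [-0.9  0.6 -0.3] rot [-0.12 -0.32 -0.07] F [-0.33 -0.16  0.1 ] op 62.3
```

```bash
python3 -m creep '[0,0,0,0,0,0, 0,0,0,0,0,0, 0,0,0,0,0,0, 0,0,0,0,0,0, 0,0,0,0,0,0]' 30 25
python3 -m creep '[0,0,-6,0,0,0, 0,0,-10,0,0,0, 0,0,-14,0,0,0, 0,0,-16,0,0,0, 0,0,-14,0,0,0]'
python3 - <<'E'
from h import *
go([.440,-.023,.09])
snap('wrist','w8.png')
E
```

```text
clock: 21.82
tool_pos: [0.5853, -0.0765, 0.0199]
eef_rot: [0.055, 0.998, -0.001, -0.003]
contact_force: [0.4, -0.3, -1.4]
opening: 0.397
clock: 22.23
tool_pos: [0.5833, -0.0765, 0.082]
eef_rot: [0.055, 0.998, -0.001, -0.006]
contact_force: [-0.5, 0.5, -1.3]
opening: 0.405
t 22.23 pos [583.3 -76.5  82. ] d [148.4  37.4  -6.5] rot [-0.17 -0.62 -0.05] F [-0.47  0.51 -1.26] op 35.7
```

View pics/w8.png

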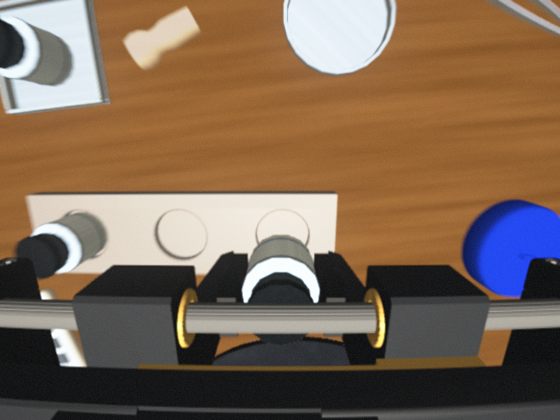

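The soft foot is held and clear of its pocket; the round dish is at (340,25). I'm moving there.

```bash
python3 -m creep '[12,3,-4,0,-0.1,0, 22,5,0,0,-0.1,0, 26,7,0,0,-0.1,0, 26,7,0,0,-0.1,0, 22,5,0,0,0,0]'
python3 - <<'E'
from h import *
go([.440,-.023,.07])
E
```

```text
clock: 22.7
tool_pos: [0.4861, -0.0391, 0.093]
eef_rot: [0.059, 0.998, -0.0, 0.01]
contact_force: [-0.2, 0.3, -1.3]
opening: 0.399
t 22.7 pos [486.1 -39.1  93. ] d [48.1 10.6 22.1] rot [ 0.01  1.13 -0.51] F [-0.18  0.26 -1.28] op 35.1
```

```bash
python3 -m creep '[16,4,0,0,0.3,-0.2, 11,3,4,0,0.3,-0.2, 6,1,8,0,0.2,0, 0,0,6,0,0,0, 0,0,0,0,0,0]'
python3 - <<'E'
from h import *
go([.440,-.023,.03])
s=snap('wrist','w9.png')
E
```

```text
clock: 23.12
tool_pos: [0.4478, -0.0248, 0.0768]
eef_rot: [0.053, 0.999, 0.0, 0.002]
contact_force: [0.3, -0.2, -1.4]
opening: 0.398
t 23.12 pos [447.8 -24.8  76.8] d [ 8.1  0.9 46.7] rot [0.03 0.18 0.16] F [ 0.28 -0.21 -1.42] op 35.0
```

View pics/w9.png

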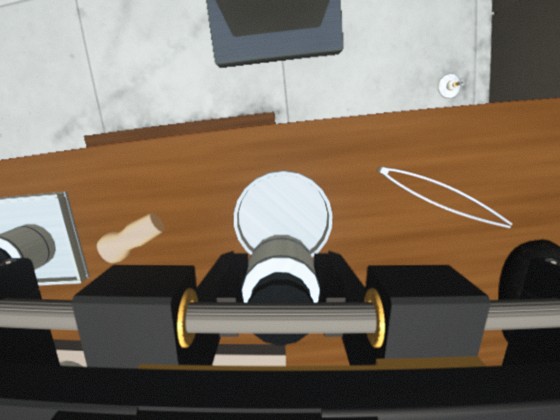

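The dish outline spans columns 234–332 with its top at row 171. I'll compute its centre and descend.

```bash
python3 - <<'E'
from h import *
s=snapshot('wrist')
l=at(s,(234,216),.012);r=at(s,(332,216),.012);t=at(s,(283,171),.012);print(l,r,t,t[0]+.037)
E
python3 -m creep '[3,1,6,0,0.1,0.1, 3,0,10,0,0,0, 1,0,10,0,0,0, 0,0,8,0,0,0, 0,0,3,0,0,0]'
python3 - <<'E'
from h import *
go([.440,-.023,.015])
E
```

```text
[ 0.43268045 -0.05853439  0.012     ] [0.44042688 0.0140571  0.012     ] [ 0.40340101 -0.01879097  0.012     ] 0.440401014861719
clock: 23.63
tool_pos: [0.4464, -0.0242, 0.0409]
eef_rot: [0.057, 0.998, 0.0, 0.004]
contact_force: [-0.7, 0.4, -2.1]
opening: 0.397
t 23.63 pos [446.4 -24.2  40.9] d [ 6.7  0.5 25.9] rot [ 0.08  0.46 -0.22] F [-0.7   0.42 -2.13] op 34.9
```

```bash
python3 -m creep '[5,0,5,0,0.2,-0.1, 3,0,6,0,0.1,0, 1,0,6,0,0,0, 0,0,3,0,0,0, 0,0,0,0,0,0]'
python3 - <<'E'
from h import *
go([.440,-.023,.0152])
E
```

```text
clock: 24.05
tool_pos: [0.4434, -0.0242, 0.0283]
eef_rot: [0.056, 0.998, 0.0, 0.002]
contact_force: [0.4, -0.2, -0.9]
opening: 0.4
t 24.05 pos [443.4 -24.2  28.3] d [ 3.6  0.8 13.1] rot [ 0.07  0.22 -0.18] F [ 0.44 -0.19 -0.91] op 35.2
```

```bash
python3 -m creep '[3,0,5,0,0.1,-0.1, 2,0,5,0,0.1,0, 1,0,3,0,0,0, 0,0,2,0,0,0, 0,0,0,0,0,0]'
python3 - <<'E'
from h import *
go([.440,-.023,.0152])
E
```

```text
clock: 24.47
tool_pos: [0.4391, -0.0242, 0.0145]
eef_rot: [0.056, 0.998, 0.001, 0.002]
contact_force: [0.2, -0.2, -0.9]
opening: 0.399
t 24.47 pos [439.1 -24.2  14.5] d [-0.8  1.3 -0.7] rot [ 0.07  0.19 -0.18] F [ 0.15 -0.15 -0.88] op 35.1
```

```bash
python3 -m creep '[0,0,0,0,0,0, 0,0,0,0,0,0, 0,0,0,0,0,0, 0,0,0,0,0,0]' 54
python3 -m creep '[0,0,-2,0,0,0, 0,0,-6,0,0,0, 0,0,-10,0,0,0, 0,0,-14,0,0,0, 0,0,-18,0,0,0]' 60
python3 -m creep '[0,0,-20,0,0,0, 0,0,-24,0,0,0, 0,0,-24,0,0,0, 0,0,-20,0,0,0, 0,0,-10,0,0,0]'
python3 - <<'E'
from h import *
go([.440,-.023,.0152])
snap('wrist','w10.png');snap('side','s10.png');s=snap('top','t10.png')
E
```

```text
clock: 24.8
tool_pos: [0.4399, -0.0249, 0.0149]
eef_rot: [0.057, 0.998, 0.0, 0.002]
contact_force: [-0.1, 0.7, -1.2]
opening: 0.612
clock: 25.22
tool_pos: [0.4395, -0.0256, 0.0586]
eef_rot: [0.056, 0.998, -0.002, 0.001]
contact_force: [1.1, -0.5, -1.0]
opening: 0.681
clock: 25.63
tool_pos: [0.4372, -0.0244, 0.1618]
eef_rot: [0.055, 0.998, -0.002, -0.002]
contact_force: [-0.1, 0.1, -0.6]
opening: 0.685
t 25.63 pos [437.2 -24.4 161.8] d [ -3.3   2.4 146.6] rot [-0.25 -0.26 -0.06] F [-0.06  0.11 -0.58] op 60.3
```

View pics/w10.png

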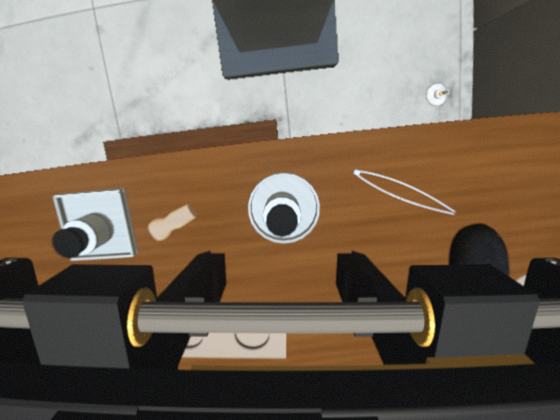

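View pics/s10.png

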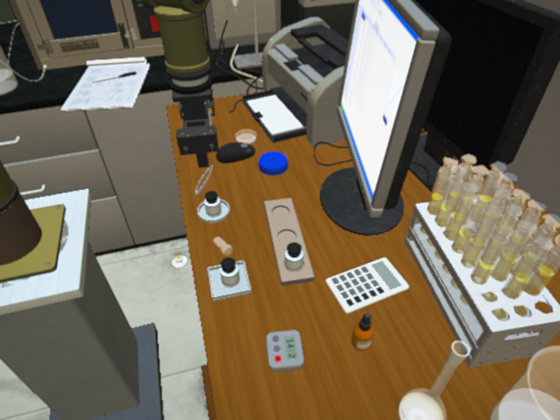

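Both feet are upright in their dishes and the medium foot is still in its right pocket at (293,255). I'll run a numeric check of the centring.

Run:
```python
from h import *
s=snapshot('wrist')
print('round dish',at(s,(284,207.5),.012)[:2],'cap',at(s,(282.5,219),.0565)[:2])
print('square dish',at(s,(93,225),.012)[:2],'cap',at(s,(70,240),.0565)[:2])
s=snapshot('side')
print('side round cap',at(s,(211.5,198),.055)[:2],'square cap',at(s,(229,265),.055)[:2], 'R cap',at(s,(293.8,249.3),.055)[:2])
go([0,0,0]); finish_job()
```

```text
round dish [ 0.43845019 -0.02257478] cap [ 0.43813589 -0.02415266]
square dish [ 0.43504337 -0.22828142] cap [ 0.43683294 -0.22310149]
side round cap [ 0.44190745 -0.03362059] square cap [ 0.44350886 -0.23190215] R cap [ 0.5712207 -0.2293464]
t 25.88 pos [436.3 -24.9 159.1] d [435.2 -22.3 162.5] rot [-0.33 -0.43 -0.06] F [ 0.11 -0.12  0.1 ] op 60.1
the job is handed in; nothing more can be done
```

I pushed the three caps in order from left to right and placed the feet, then handed the job in at about 26 s.

| Foot | Depth held (mm) | Resistance (N) | Stiffness | Where it is now |
|---|---|---|---|---|
| Left | about 5.5–6.7 | about 3.4 | soft | round dish |
| Middle | about 6 | about 13.8 | firm | square dish |
| Right | about 5.7–7 | about 7 | medium | still in its pocket |

**Depth:** the depths come from the tool height above the known cap top. The deepest was about 7 mm, below the 9.2 mm limit.

**Final checks:** the last pictures show both moved feet upright and the medium foot upright in its pocket. The wrist camera puts the soft foot about 2 mm and the firm foot about 5 mm from their dish centres. The dishes and the other objects look unmoved, and the gripper was open, clear and well above everything.

**Doubtful points:**
- **Side camera:** it put the soft foot about 11 mm off centre, against 2 mm from the wrist camera. I read its cap pixels roughly by eye. Even 11 mm is within the 20 mm allowed.
- **Square dish:** while setting the firm foot down there was one brief 32 N reading at the wrist. The dish did not visibly move.
- **Right foot:** its cap was pressed about 6 mm off centre, but it moved down and read normally.

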